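# Test press on the tamping gauge

## Task

Before opening, do the test press on the tamping gauge: pick up the wide tamper by its wooden handle and press its flat foot squarely down on the middle of the gauge's sprung plate until the plate is fully home and level, and hold it there for a moment. Then stand the tamper back upright on its place on the rubber mat and let go of it. Leave the narrow tamper alone.

Things in the scene. Friction and masses are not known exactly. Their poses are not given: they have to be found in the camera images.
- wide_tamper: The tamper to use, loose, 84 mm tall, 0.2 to 0.5 kg: a flat round steel foot 58 mm across and 14 mm thick, above it a round wooden handle along its axis, with a straight part 27 mm across from 46 to 78 mm above the underside (grasp there from above). It stands upright on a black rubber mat 180 x 90 mm and 6 mm thick, which is fixed. Origin: centre of its underside; z up along the handle; it is round, so yaw means nothing.
- narrow_tamper: A bystander on the same mat, about 96 mm from the wide one (centre to centre), to be left standing: the same handle and height, but a foot only 38 mm across. Either tamper may stand at either end of the mat. Origin: centre of its underside, z up.
- plate_top (a point): Centre of the top face of the gauge's sprung plate: a bright flat steel disc 64 mm across that stands 14 mm proud of a dark round housing, 116 mm across at the foot, fixed to the counter. Unpressed it lies 50 mm above the counter. The plate can rock a few degrees on its stem (about 3 N m per rad) when it is pressed off-centre or crookedly; z is square to its face.
- press_plate (a joint): Downward travel of the gauge's plate in m: 0 = up, 0.012 = on its stop (its top is then still 2 mm proud of the housing). The spring needs about 5 N to start and 12 N at the stop, and lifts the plate again when it is released.
Things that resemble listed ones, but are neither listed nor needed, are in the scene too. Leave any turquoise look-alike of the wide_tamper alone.

How it is judged:
By the outcome, as a careful person would: the job done as asked, in the order asked, and still so for the second after the job is handed in, with the robot touching nothing.
It also fails if it takes over 51 s, if anything falls off the work surface, if the arm or the gripper's body presses on something with over 40 N, if the wrist force passes 120 N, or if a joint passes its speed limit or range.

## Robot

A 6-joint arm with a two-finger parallel gripper is mounted at the origin on a cart in front of the work surface, level with it; the furniture and walls round the work are solid. World frame = base frame: x ahead of the robot, y to its left, z up, the work surface at z = 0. Lengths are in m, angles in degrees, forces in N, time in s.
With the tool pointing down it reaches from about 0.3 to 0.775 m from the base axis. Payload 14.6 kg.
Tool frame: the origin (TCP) lies at the very end of the fingers, on their centre line; the grasp point (between the pads) lies 19 mm behind it (pinch_z is the z of the grasp point in the tool frame, in m); z points along the fingers, x is the direction in which the jaws open and shut, and the axes are right-handed (so a half turn about z gives the same grasp; the last joint's range is limited). The gripper opens to 94 mm and grips with 3 to 60 N. Pads are 16 mm wide; open, the fingers measure 119 mm over their backs; the gripper's body (75 mm by 177 mm) begins 78 mm behind the grasp point.
Start: joints at [72.101, 17.183, 87.147, -0, 75.671, -3.816], TCP at [0.134, 0.533, 0.205] pointing down, gripper open.
Joint ranges: [-173.82, 173.82], [-45.26, 126.66], [13.44, 144.39], [-59.66, 239.66], [0, 175.72], [-146.38, 146.38]. Speed limits (degrees/s): [127.2, 127.2, 147.25, 180, 180, 180].

## Interface

Orientations are given as [roll, pitch, yaw] about the fixed x, y, z axes, in that order (R = Rz(yaw) Ry(pitch) Rx(roll)).
In Python, from station import * gives the robot as it stands.
- The arm moves only by the tool move_arm, never from a script. Its argument "series" is a list of rows, each a list of 7 numbers: the shift along the world's x, y, z in m, then the turn, a rotation vector about the world's x, y, z in rad, then the closure in counts, from 0 (fully open) to 255 (shut). In form: [[tx, ty, tz, rx, ry, rz, fingers], ...]. A call has 1 to 20 rows; each row shifts and turns the pose as measured when the row begins; what a row does not reach is not made up. A row lasts 1/8 s, in which the tool goes at most 62.5 mm and 10.7 degrees, less where a joint would pass 70% of its speed; a pose out of reach is approached as far as the arm can. A call with a gripper value outside its range is refused whole. The fingers move at their own pace and stop on an object; the grip force is fixed at half the most. Time passes only in rows, so rows that do not move let the fingers close. It gives the time, the measured TCP pose, the force and the opening at its end, in the units of the state.
- state(): the state, without advancing time (a new reading comes with each control period).
- read_camera(name): name is "scene" or "top"; returns a dict with "img" (420x560x3 uint8, red, green, blue), "fovy" (degrees; the focal length in pixels is half the picture's height over the tangent of half this angle, whatever the lens; pixels are square), "cx", "cy" (the principal point, pixels), "k1" (the pictures are not rectified: a ray, as slopes to the right and down, at radius r is drawn at 1 + k1 r^2 times it, then the intrinsics apply), "extrinsics" (4x4, takes a point from camera to world coordinates). Camera axes: x right, y up, looking along -z (the intrinsics and any distortion apply to the point x, -y, -z); pixel columns grow to the right and rows downward; lengths in m; the calibration is good to about 2 mm. A picture is of the moment at which its call begins. There is no depth.
- close_job(): hands the job in, once; it reports no verdict.
The state is a dict: "t": time; "q": joint angles; "joint_velocities": joint speeds; "effort": joint torques, N m; "tcp_pos": TCP position; "eef_rot": TCP orientation; "contact_force": force on the tool from outside, world axes, zero at the start; "ft_torque": the same for the moment, N m; "finger_gap": finger opening in m.
Only numpy, scipy, OpenCV 4.12 (cv2) and the standard library are available. Lean on these libraries where they do the work, as an engineer would, in place of code of your own. Each camera call takes 0.05 s, during which the arm holds its last target. There are 200 camera calls.

## Working session

There is one attempt and no reset: what is moved stays moved. The work goes in short steps, Python scripts to look and compute and a tool call to move; the robot and the scene stay as the last step left them, time stands still between calls to the robot, and variables do not carry over. Pictures are saved under pics/ and viewed, about 8 in all and at most 12, crops included, and the job is handed in when it is done.

Besides the shell and the picture viewer there is one more tool, called after "Emit:" in YAML: its name, and indented under it one key for each argument. move_arm: Moves the arm, as the interface text tells. Its arguments: {"type":"object","properties":{"series":{"type":"array","items":{"type":"array","items":{"type":"number"}}}},"required":["series"]}

```bash
mkdir -p pics; cat > h.py <<'E'
from station import *
import numpy as np, cv2
def snap(n,f=None):
    c=read_camera(n)
    if f: cv2.imwrite('pics/'+f,c['img'][:,:,::-1])
    return c
def K(c):
    f=210/np.tan(np.radians(c['fovy'])/2); return np.array([[f,0,c['cx']],[0,f,c['cy']],[0,0,1.]]),np.array([c['k1'],0,0,0,0.])
def ray(c,u,v):
    k,d=K(c); p=cv2.undistortPoints(np.array([[[u,v]]],float),k,d)[0,0]
    E=np.array(c['extrinsics']); r=E[:3,:3]@np.array([p[0],-p[1],-1.]); return E[:3,3],r
def onz(c,u,v,z):
    o,r=ray(c,u,v); return o+r*(z-o[2])/r[2]
def proj(c,P):
    k,d=K(c); E=np.linalg.inv(np.array(c['extrinsics'])); p=E[:3,:3]@np.array(P)+E[:3,3]
    p=p*[1,-1,-1]; return cv2.projectPoints(p[None],np.zeros(3),np.zeros(3),k,d)[0].ravel()
E
python3 - <<'E'
from h import *
a=snap('scene');b=snap('top')
cv2.imwrite('pics/scene1.png',a['img'][:,:,::-1]);cv2.imwrite('pics/top1.png',b['img'][:,:,::-1])
for c in(a,b):print(c['fovy'],c['cx'],c['cy'],c['k1'],np.round(c['extrinsics'],3).tolist())
print(state())
E
```

```text
50.58633928942625 271.2118399423917 207.65495971936224 -0.02147351595718321 [[0.606, 0.295, -0.739, -0.382], [-0.796, 0.238, -0.557, -0.797], [0.011, 0.925, 0.379, 0.518], [0.0, 0.0, 0.0, 1.0]]
56.15717778994117 281.58149736323907 213.5490337120951 0.006115481714769092 [[-0.083, 0.971, -0.223, 0.286], [-0.997, -0.082, 0.015, -0.142], [-0.003, 0.224, 0.975, 1.017], [0.0, 0.0, 0.0, 1.0]]
{'t': 0.1, 'q': array([ 7.20989679e+01,  1.72134498e+01,  8.71768657e+01,  5.82607313e-04,
        7.56701766e+01, -3.81751153e+00]), 'joint_velocities': array([-0.077868  , -0.04401471, -0.11160722,  0.00660528,  0.07395766,
       -0.06288076]), 'effort': array([ 3.99405719e-03, -5.32653165e+01, -3.53275430e+01,  7.10874796e-02,
        2.35458522e-02, -4.61265108e-05]), 'tcp_pos': array([0.13377728, 0.53323887, 0.20493255]), 'eef_rot': array([-1.79995409e+02,  6.03203059e-02,  7.59163374e+01]), 'contact_force': array([-0.20391599, -0.06324747, -0.23437986]), 'ft_torque': array([-0.03517003, -0.00790677, -0.01840939]), 'finger_gap': 0.09404928849632208}
```

View pics/scene1.png

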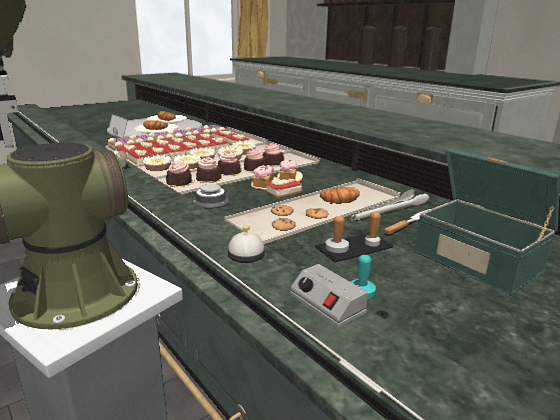

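View pics/top1.png

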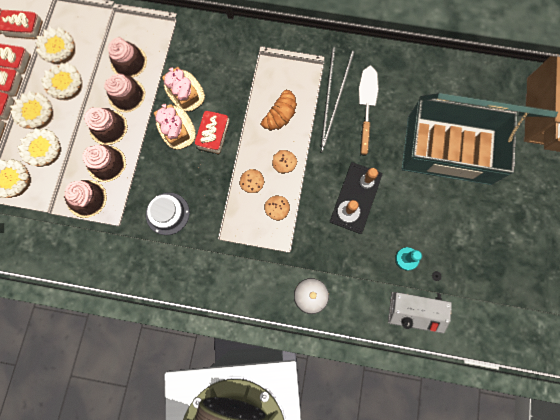

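The scene view shows a mat at (355,246) with two tampers, at (338,235) and (374,230). The turquoise look-alike is at (364,275), the bell at (246,245), and the gauge, a dark housing with a bright disc, at (210,195). In the top view the tampers are at (349,210) and (370,177), turquoise at (409,258), and the gauge at (165,211). The lower-left tamper (349,210) appears to have the wider foot, so I'll confirm that in a crop and by measuring.

```bash
python3 - <<'E'
from h import *
a=snap('scene');b=snap('top')
t=b['img'];s=a['img']
def up(i,x,y,w,h): return cv2.resize(i[y:y+h,x:x+w],(400,300),interpolation=cv2.INTER_CUBIC)
m=np.vstack([np.hstack([up(t,310,150,100,75),up(s,306,200,100,75)]),np.hstack([up(t,115,174,100,75),up(s,160,160,100,75)])])
cv2.imwrite('pics/crop1.png',m[:,:,::-1])
def blobs(c,box,name):
    x,y,w,h=box;i=c['img'][y:y+h,x:x+w];hsv=cv2.cvtColor(i,cv2.COLOR_RGB2HSV)
    for n,mk in(('bright',(hsv[...,1]<60)&(hsv[...,2]>120)),('wood',(hsv[...,1]>110)&(hsv[...,2]>90)&(hsv[...,0]<20))):
        k,l,st,ce=cv2.connectedComponentsWithStats(mk.astype(np.uint8))
        for j in range(1,k):
            if st[j,4]>25:
                cn=max(cv2.findContours((l==j).astype(np.uint8),0,1)[0],key=len)
                e=cv2.fitEllipse(cv2.convexHull(cn)) if len(cv2.convexHull(cn))>4 else None
                print(name,n,st[j]+[x,y,0,0,0],np.round(ce[j]+[x,y],1),e and (np.round(np.array(e[0])+[x,y],1),np.round(e[1],1)))
blobs(b,(325,155,65,80),'top mat');blobs(a,(310,200,85,65),'scene mat')
blobs(b,(140,185,52,55),'top g');blobs(a,(185,170,50,45),'scene g')
E
```

```text
top mat bright [362 179  13   9  53] [367.9 183.9] (array([367.6, 182.1]), array([ 9.9, 12.3]))
top mat bright [338 201  22  21 244] [347.5 212.8] (array([348.3, 211.2]), array([20.7, 22.5]))
top mat wood [367 168  12  12  95] [372.5 172.8] (array([372.6, 172.9]), array([10.5, 11.4]))
top mat wood [348 200  11  11  92] [352.7 205. ] (array([352.7, 205. ]), array([ 9.8, 11.1]))
scene mat bright [ 310  200   85   28 1189] [349.  208.9] (array([304.8, 214.2]), array([ 27. , 187.9]))
scene mat bright [365 237  15   9  98] [372.9 240.8] (array([372.1, 238.4]), array([13.5, 15.6]))
scene mat bright [325 238  24  15 215] [337.6 245. ] (array([337. , 244.5]), array([15., 24.]))
scene mat wood [326 200  26   3  59] [338.2 200.8] (array([338.4, 200.1]), array([ 4.3, 25.4]))
scene mat wood [310 208  18  11 154] [317.8 213.2] (array([317.2, 212.8]), array([10.8, 19.9]))
scene mat wood [369 212  12  26 226] [374.1 223.4] (array([374.1, 223.1]), array([10.8, 28.2]))
scene mat wood [333 216  12  26 234] [338.  227.8] (array([338.2, 227.2]), array([10.8, 29.8]))
scene mat wood [385 224  10  10  65] [389.7 229.2] (array([390.3, 228.7]), array([ 7.1, 13.5]))
top g bright [147 194  35  34 914] [163.6 210.6] (array([163.7, 210.6]), array([32.8, 35. ]))
scene g bright [190 170   7   9  44] [192.9 173.3] (array([193. , 170.6]), array([ 6. , 15.7]))
scene g bright [185 175  50  22 494] [209.4 186.5] (array([210.7, 185.8]), array([20.6, 53.3]))
```

View pics/crop1.png

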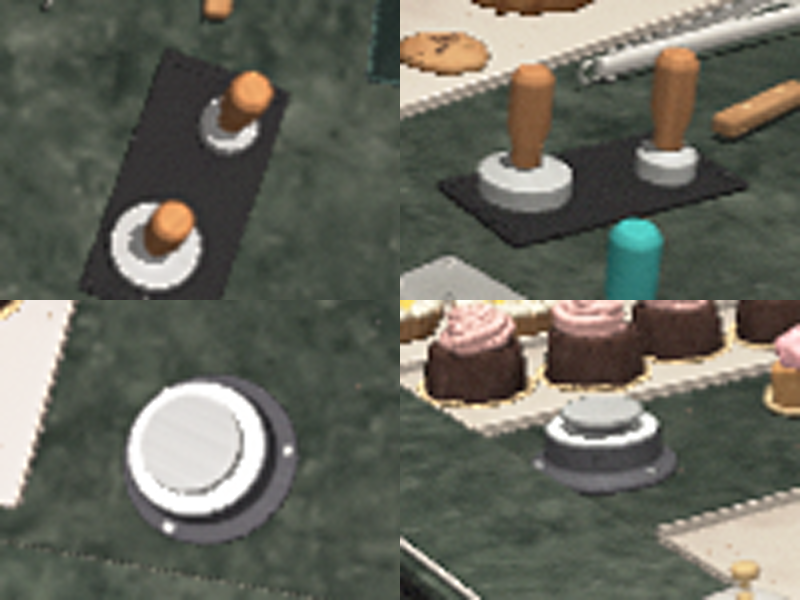

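The crop shows the wide foot on the left tamper: top view (349,211), about 22 px against 13 px for the other tamper at (368,181). So (349,211) is the wide one. The gauge plate is the grey disc inside the white ring, at about (162.6,210) in the top view.

```bash
python3 - <<'E'
from h import *
a=snap('scene');b=snap('top')
def ell(c,mk,box,minA=40):
    x,y,w,h=box; m=np.zeros(c['img'].shape[:2],np.uint8); m[y:y+h,x:x+w]=mk[y:y+h,x:x+w]
    k,l,st,ce=cv2.connectedComponentsWithStats(m); j=1+np.argmax(st[1:,4])
    hull=cv2.convexHull(max(cv2.findContours((l==j).astype(np.uint8),0,1)[0],key=len)); return cv2.fitEllipse(hull),st[j]
def circ(c,pts,z):
    P=np.array([onz(c,*p,z)[:2] for p in pts]); A=np.c_[2*P,np.ones(len(P))]; s=np.linalg.lstsq(A,(P**2).sum(1),rcond=None)[0]
    return s[:2],2*np.sqrt(s[2]+s[:2]@s[:2])
ht=cv2.cvtColor(b['img'],cv2.COLOR_RGB2HSV);hs=cv2.cvtColor(a['img'],cv2.COLOR_RGB2HSV)
print(ht[210,143:186,2]);print(ht[190:232,163,2])
for n,c,h,box in(('top plate',b,ht,(147,194,36,36)),('scene plate',a,hs,(195,180,30,14))):
    e,st=ell(c,(h[...,1]<60)&(h[...,2]>140)&(h[...,2]<235),box)
    print(n,np.round(e[0],1),np.round(e[1],1),st,onz(c,*e[0],.05).round(4))
e=ell(b,(ht[...,1]<60)&(ht[...,2]>120),(147,194,36,36))[0];print('ring',np.round(e[0],1),onz(b,*e[0],.036).round(4))
# foot & handle
e=((348.9,211.1),);print('foot top z.02',onz(b,348.9,211.1,.02).round(4))
print('handle top cap',onz(b,353.5,204.,.088).round(4))
# scene: handle cap top row & foot top ellipse
print('scene foot',onz(a,337.2,244.2-1.6,.02).round(4),'cap',onz(a,338.6,217.5,.09).round(4))
W=onz(b,348.9,211.1,.02)
for z in(.006,.02,.09):print(z,proj(b,[*W[:2],z]),proj(a,[*W[:2],z]))
print('narrow',onz(b,367.5,181.2,.02).round(4))
for zz,D in((.02,0.058),):
    r=[np.linalg.norm(onz(b,338,211,zz)-onz(b,360,211,zz))];print('dia',r)
# mat corners from dark mask
m=((ht[...,2]<62)&(ht[...,1]<70)).astype(np.uint8);mm=np.zeros_like(m);mm[155:240,322:390]=m[155:240,322:390]
k,l,st,ce=cv2.connectedComponentsWithStats(mm);j=1+np.argmax(st[1:,4])
r=cv2.minAreaRect(np.argwhere(l==j)[:,::-1].astype(np.float32));P=np.array([onz(b,*p,.006)[:2] for p in cv2.boxPoints(r)])
print('mat',P.round(3).tolist(),P.mean(0).round(4),[np.linalg.norm(P[i]-P[i-1]).round(3) for i in range(4)])
E
```

```text
[ 83  85  82  97 224 255 255 232 225 226 225 225 225 226 227 227 227 227
 226 226 226 225 225 224 223 222 223 222 225 228 232 219 154 255 255 254
 255 254 124  47  45  90 110]
[ 70  73  71  86 159 255 255 245 222 220 223 223 222 225 225 227 224 222
 222 224 226 226 228 228 227 226 226 228 229 233 232 180 170 255 255 255
 255 167  55  42  98 108]
top plate [162.7 209.9] [24.7 25.9] [150 198  26  25 496] [0.5421 0.1413 0.05  ]
scene plate [208.4 186.2] [16.3 34.2] [195 181  30  13 212] [0.5474 0.1513 0.05  ]
ring [163.7 210.5] [0.544  0.1428 0.036 ]
foot top z.02 [ 0.5063 -0.3326  0.02  ]
handle top cap [ 0.508  -0.3329  0.088 ]
scene foot [ 0.5092 -0.3324  0.02  ] cap [ 0.5047 -0.3334  0.09  ]
0.006 [348.03174491 212.32112115] [336.32222773 248.04567538]
0.02 [348.9 211.1] [336.70152081 243.03154685]
0.09 [353.61369607 204.47090361] [338.64857596 217.2135138 ]
narrow [ 0.5829 -0.3914  0.02  ]
dia [np.float64(0.057141162643398226)]
mat [[0.483, -0.279], [0.648, -0.356], [0.607, -0.44], [0.446, -0.36]] [ 0.546  -0.3586] [np.float64(0.089), np.float64(0.182), np.float64(0.093), np.float64(0.181)]
```

The measurements agree. The wide tamper is at (0.507,-0.333), with a foot about 57 mm across and the narrow tamper 97 mm away. The plate is at about (0.5425,0.1415). I'll travel at z=0.2 and set the jaws perpendicular to the line between the tampers (yaw about 52.5°).

Emit:
move_arm:
  series:
    - [0.02,-0.048,0.002,0,0,-0.022,0]
    - [0.02,-0.048,0.002,0,0,-0.022,0]
    - [0.02,-0.048,0,0,0,-0.022,0]
    - [0.02,-0.048,0,0,0,-0.022,0]
    - [0.02,-0.048,0,0,0,-0.022,0]
    - [0.02,-0.048,0,0,0,-0.022,0]
    - [0.02,-0.048,0,0,0,-0.022,0]
    - [0.02,-0.048,0,0,0,-0.022,0]
    - [0.02,-0.048,0,0,0,-0.022,0]
    - [0.02,-0.048,0,0,0,-0.022,0]
    - [0.02,-0.048,0,0,0,-0.022,0]
    - [0.02,-0.048,0,0,0,-0.022,0]
    - [0.02,-0.048,0,0,0,-0.022,0]
    - [0.02,-0.048,0,0,0,-0.022,0]
    - [0.02,-0.048,0,0,0,-0.022,0]
    - [0.02,-0.048,0,0,0,-0.022,0]
    - [0.02,-0.048,0,0,0,-0.022,0]
    - [0,0,0,0,0,0,0]

```text
t: 2.55
tcp_pos: [0.4787, -0.3116, 0.2088]
eef_rot: [179.7, -0.2, 53.8]
contact_force: [-1.5, -0.2, -0.7]
finger_gap: 0.0939
```

Emit:
move_arm:
  series:
    - [0.014,-0.011,-0.02,0,0,-0.01,0]
    - [0.014,-0.011,-0.02,0,0,-0.01,0]
    - [0,0,-0.02,0,0,0,0]
    - [0,0,-0.02,0,0,0,0]
    - [0,0,-0.01,0,0,0,0]
    - [0,0,0,0,0,0,0]

```text
t: 3.3
tcp_pos: [0.507, -0.3304, 0.1175]
eef_rot: [179.6, -0.2, 52.8]
contact_force: [0.4, -0.4, 0.6]
finger_gap: 0.0942
```

```bash
python3 - <<'E'
from h import *
s=state();print(s['tcp_pos'],s['eef_rot'])
a=snap('scene');b=snap('top')
def up(i,x,y,w,h): return cv2.resize(i[y:y+h,x:x+w],(400,400),interpolation=cv2.INTER_CUBIC)
cv2.imwrite('pics/crop2.png',np.hstack([up(b['img'],300,150,100,100),up(a['img'],290,170,100,100)])[:,:,::-1])
E
```

```text
[ 0.50702714 -0.33035491  0.11746722] [179.64008641  -0.21271405  52.81047102]
```

View pics/crop2.png

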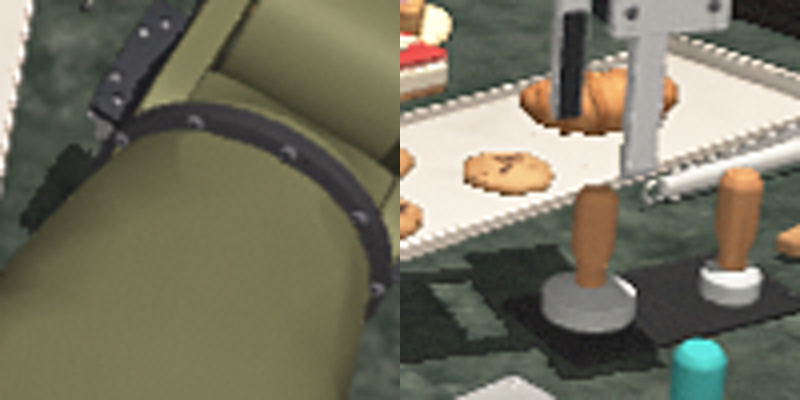

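The scene crop shows the fingers straddling the wide handle (crop 597,190), with the narrow tamper clear at (740,180). I'll descend, correcting 0.4° of tilt.

Emit:
move_arm:
  series:
    - [0,-0.002,-0.017,0.001,0.007,0,0]
    - [0,0,-0.017,0,0,0,0]
    - [0,0,-0.017,0,0,0,0]
    - [0,0,-0.01,0,0,0,0]
    - [0,0,-0.004,0,0,0,0]
    - [0,0,0,0,0,0,0]

```text
t: 4.15
tcp_pos: [0.5072, -0.3329, 0.049]
eef_rot: [179.9, -0.0, 52.8]
contact_force: [-0.8, -0.3, -0.6]
finger_gap: 0.0936
```

Emit:
move_arm:
  series:
    - [0,0,0.001,0,0,0,255]
    - [0,0,0,0,0,0,255]
    - [0,0,0,0,0,0,255]
    - [0,0,0,0,0,0,255]
    - [0,0,0,0,0,0,255]
    - [0,0,0,0,0,0,255]
    - [0,0,0,0,0,0,255]
    - [0,0,0,0,0,0,255]

```text
t: 5.15
tcp_pos: [0.508, -0.3331, 0.0517]
eef_rot: [179.8, -0.0, 52.8]
contact_force: [-0.1, -0.1, -0.4]
finger_gap: 0.0262
```

Emit:
move_arm:
  series:
    - [0,0,0.01,0,0,0,255]
    - [0,0,0.02,0,0,0,255]
    - [0,0,0.03,0,0,0,255]
    - [0,0,0.03,0,0,0,255]
    - [0,0,0.03,0,0,0,255]
    - [0,0,0.03,0,0,0,255]
    - [0,0,0,0,0,0,255]

```text
t: 6.02
tcp_pos: [0.5057, -0.3319, 0.2063]
eef_rot: [-179.9, 0.0, 52.8]
contact_force: [-0.5, -0.2, -5.0]
finger_gap: 0.0261
```

```bash
python3 - <<'E'
from h import *
s=state();print(s['tcp_pos'],s['eef_rot'],s['contact_force'],s['finger_gap'])
a=snap('scene')
cv2.imwrite('pics/crop3.png',cv2.resize(a['img'][120:270,280:430],(600,600),interpolation=cv2.INTER_CUBIC)[:,:,::-1])
x,y,z=s['tcp_pos'];print(proj(a,[x,y,z-.0457]))
for z in(.05,): print(onz(a,210.25,187.6,z))
E
```

```text
[ 0.50569406 -0.33187287  0.20632677] [-1.79916072e+02  6.55864471e-03  5.27838468e+01] [-0.48960007 -0.24981929 -4.96098313] 0.026126830756510865
[340.29559181 189.83806772]
[0.54202718 0.13797619 0.05      ]
```

View pics/crop3.png

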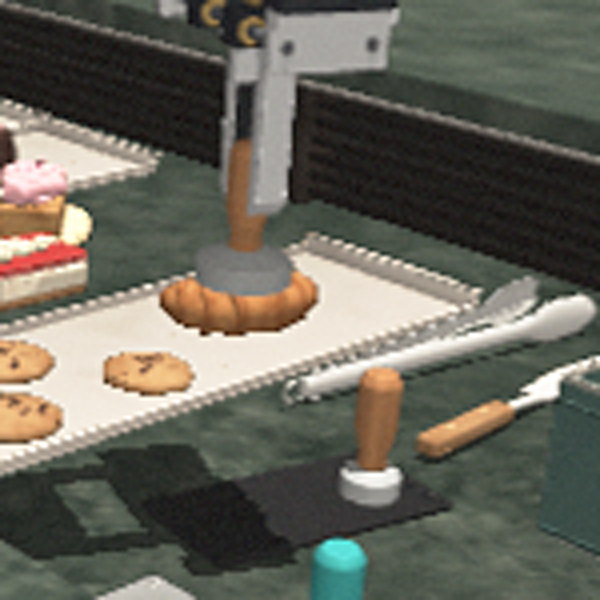

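Picked up cleanly: the foot hangs level, the narrow tamper is still standing, and the load of about 5 N fits 0.45 kg. Now carrying it to the gauge.

Emit:
move_arm:
  series:
    - [0.002,0.02,0,0,0,0,255]
    - [0.003,0.04,0,0,0,0,255]
    - [0.003,0.04,0,0,0,0,255]
    - [0.003,0.04,0,0,0,0,255]
    - [0.003,0.04,0,0,0,0,255]
    - [0.003,0.04,0,0,0,0,255]
    - [0.003,0.04,0,0,0,0,255]
    - [0.003,0.04,0,0,0,0,255]
    - [0.003,0.04,0,0,0,0,255]
    - [0.003,0.04,0,0,0,0,255]
    - [0.003,0.04,0,0,0,0,255]
    - [0.003,0.03,0,0,0,0,255]
    - [0.002,0.02,0,0,0,0,255]
    - [0,0,0,0,0,0,255]

```text
t: 7.82
tcp_pos: [0.5289, 0.1659, 0.183]
eef_rot: [-178.1, 0.8, 53.1]
contact_force: [0.2, -1.0, -3.9]
finger_gap: 0.0259
```

Emit:
move_arm:
  series:
    - [0.007,-0.012,-0.01,-0.004,-0.017,0,255]
    - [0.006,-0.012,-0.02,-0.004,-0.017,0,255]
    - [0,0,-0.01,0,0,0,255]
    - [0,0,0,0,0,0,255]
    - [0,0,0,0,0,0,255]

```text
t: 8.45
tcp_pos: [0.5392, 0.1414, 0.1396]
eef_rot: [-179.8, 0.2, 53.1]
contact_force: [-0.7, 0.2, -4.5]
finger_gap: 0.0256
```

```bash
python3 - <<'E'
from h import *
s=state();print(s['tcp_pos'],s['eef_rot'],s['contact_force'],s['finger_gap'])
a=snap('scene');b=snap('top')
def up(i,x,y,w,h): return cv2.resize(i[y:y+h,x:x+w],(400,400),interpolation=cv2.INTER_CUBIC)
cv2.imwrite('pics/crop4.png',np.hstack([up(b['img'],125,160,100,100),up(a['img'],165,130,80,80)])[:,:,::-1])
p=s['tcp_pos'];print(proj(a,[p[0],p[1],p[2]-.0457]),proj(a,[.5425,.141,.05]))
E
```

```text
[0.5392315  0.14140694 0.13960924] [-1.79786468e+02  1.55347373e-01  5.30818076e+01] [-0.65470745  0.21650625 -4.52403653] 0.0256465214560241
[208.22888549 174.13554206] [209.65972055 187.3537367 ]
```

View pics/crop4.png

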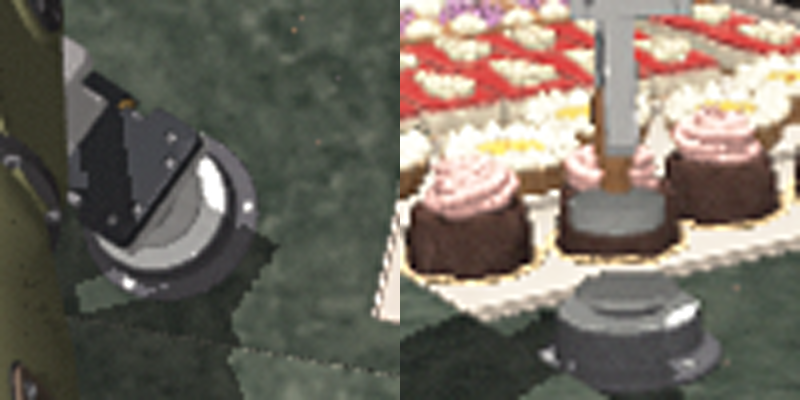

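Top crop: the housing is visible, partly under the gripper. Scene crop: the foot is at column 208 and the gauge around 211. I'll refine the gauge centre from the original pictures before pressing.

```bash
python3 - <<'E'
from h import *
a=snap('scene');b=snap('top')
s=cv2.imread('pics/scene1.png');t=cv2.imread('pics/top1.png')
print('base top',[onz(b,167.75,214.1,z).round(4).tolist() for z in(0,.006)])
for z in(0,.036,.05):print('proj',z,proj(a,[.5425,.141,z]).round(1),proj(b,[.5425,.141,z]).round(1))
g=cv2.cvtColor(s,cv2.COLOR_BGR2GRAY)
for r in range(180,206,2):print(r,g[r,190:232])
# plate edge in top image: gray 200..238, largest comp, mean of dark-edge extents
g=cv2.cvtColor(t,cv2.COLOR_BGR2GRAY)
m=((g>205)&(g<238)).astype(np.uint8);mm=np.zeros_like(m);mm[190:232,143:186]=m[190:232,143:186];mm=cv2.morphologyEx(mm,cv2.MORPH_OPEN,np.ones((3,3)))
k,l,st,ce=cv2.connectedComponentsWithStats(mm);j=1+np.argmax(st[1:,4]);print('plate',st[j],ce[j],onz(b,*ce[j],.05))
E
```

```text
base top [[0.5428, 0.1428, 0.0], [0.5413, 0.1411, 0.006]]
proj 0 [210.3 202.3] [168.4 214.2]
proj 0.036 [209.8 191.6] [164.4 211. ]
proj 0.05 [209.7 187.4] [162.8 209.8]
180 [ 29  76 166 200 148 229 224  94  27  33  40  41  39  41  44  45  48  49
  43  35  41  38  39  39  41  42  37  77 146 147 169 225 219 225 225 223
 226 231 237 225 185 152]
182 [ 40 116 178 150 219 221 221 218 224 201 113 128 155 126 161 168 134 181
 182 143 128 113 117 135 189 186 173 234 231 238 224 188 150 140 160 161
 152 142 140 155 169 139]
184 [161 223 218 222 219 221 220 221 221 225 224 228 228 227 213 156 191 214
 215 212 212 213 213 211 210 206 176 161 133 135 151 174 153 102  81  89
 100  81  76  84  86  85]
186 [225 222 223 223 223 223 224 225 226 228 226 216 205 212 210 211 209 210
 211 208 210 206 208 209 204 207 206 211 211 195 119  66  64  70  74  78
  78  78  80  79  79  75]
188 [230 229 239 228 195 149 143 154 153 137 147 212 218 216 214 211 211 211
 213 211 209 209 209 210 208 211 210 215 205 172 164 205 147  72  80  83
  83  86  81  83  82  79]
190 [155 150 141 145 151 171 121 156 253 255 243 1
[... 705 characters left out ...]
1 68 72 73 70 68 76 75 69
 69 69 68 71 73 68 70 62 60 58 56 71 99 99 93 64 67 75]
200 [ 93  87  78 115 154 119  81  66  57  57  61  61  69  70  63  68  73  70
  62  67  70  75  72  73  71  72  73  69  70  66  64  62  62  78  88 104
 103 101  93  71  73  73]
202 [ 97  94  86  86 102 109 102 103 101  95  89  81  77  72  69  67  69  70
  71  68  68  65  69  68  67  75  78  85  96  96 103 130 167 152  94 103
 104  91  68  75  89  74]
204 [ 81  82  83  90  91  90  91  95 100 105 104 107 104 107 112 111 114 114
 114 119 122 122 119 118 120 119 116 112 112 111 113 111 106 102  93  79
  54  54  60  66  67  65]
plate [150 198  25  23 454] [161.99559471 209.12334802] [0.54435978 0.1430016  0.05      ]
```

All estimates agree within 1–2 mm, so I'm using (0.543, 0.141). Lowering to just above the plate.

Emit:
move_arm:
  series:
    - [0.004,0,-0.008,0,-0.005,0,255]
    - [0,0,-0.012,0,0,0,255]
    - [0,0,-0.01,0,0,0,255]
    - [0,0,-0.003,0,0,0,255]
    - [0,0,0,0,0,0,255]
    - [0,0,0,0,0,0,255]

```text
t: 9.4
tcp_pos: [0.5435, 0.1415, 0.104]
eef_rot: [180.0, -0.0, 53.1]
contact_force: [-0.5, 0.2, -4.8]
finger_gap: 0.0261
```

Emit:
move_arm:
  series:
    - [0,0,-0.004,0,0,0,255]
    - [0,0,-0.004,0,0,0,255]
    - [0,0,-0.003,0,0,0,255]
    - [0,0,-0.003,0,0,0,255]
    - [0,0,-0.002,0,0,0,255]

```text
t: 10.02
tcp_pos: [0.5441, 0.1415, 0.0886]
eef_rot: [179.9, -0.1, 53.1]
contact_force: [-2.7, -2.0, 3.0]
finger_gap: 0.026
```

Emit:
move_arm:
  series:
    - [-0.0005,0,-0.002,0,0.002,0,255]
    - [0,0,-0.002,0,0,0,255]
    - [0,0,-0.001,0,0,0,255]

```text
t: 10.4
tcp_pos: [0.5441, 0.1415, 0.0843]
eef_rot: [179.9, -0.1, 53.1]
contact_force: [-3.0, -1.0, 5.2]
finger_gap: 0.0258
```

```bash
python3 -c "
from h import *
s=state();print(s['tcp_pos'],s['eef_rot'],s['contact_force'],s['ft_torque'])"
```

```text
[0.54413595 0.1414903  0.08429068] [ 1.79898763e+02 -1.06667982e-01  5.30971832e+01] [-3.02756466 -1.04941988  5.15212108] [-0.35311284  0.67540614 -0.01366148]
```

Emit:
move_arm:
  series:
    - [0,0,-0.0015,0,0.002,0,255]
    - [0,0,-0.0015,0,0,0,255]

```text
t: 10.65
tcp_pos: [0.5449, 0.1415, 0.0831]
eef_rot: [179.9, -0.1, 53.1]
contact_force: [-6.1, -2.9, 22.5]
finger_gap: 0.0263
```

The force rose sharply, from 10 to about 27 N net, at the expected stop height (0.083). Holding and checking.

Emit:
move_arm:
  series:
    - [-0.0005,0,-0.0003,0,0,0,255]
    - [-0.0003,0,-0.0003,0,0,0,255]
    - [0,0,-0.0003,0,0,0,255]

```text
t: 11.02
tcp_pos: [0.5444, 0.1415, 0.0835]
eef_rot: [179.8, -0.2, 53.1]
contact_force: [-2.2, -0.5, 5.5]
finger_gap: 0.0262
```

```bash
python3 - <<'E'
from h import *
s=state();print(s['tcp_pos'],s['eef_rot'],s['contact_force'],s['ft_torque'],s['finger_gap'])
a=snap('scene')
cv2.imwrite('pics/crop5.png',cv2.resize(a['img'][150:210,175:245],(700,600),interpolation=cv2.INTER_CUBIC)[:,:,::-1])
E
```

```text
[0.54436889 0.14145686 0.0835221 ] [ 1.79839690e+02 -1.64307530e-01  5.31040849e+01] [-2.17300568 -0.52933864  5.49036964] [-0.34897166  0.64387172  0.01229308] 0.026240020995033926
```

View pics/crop5.png

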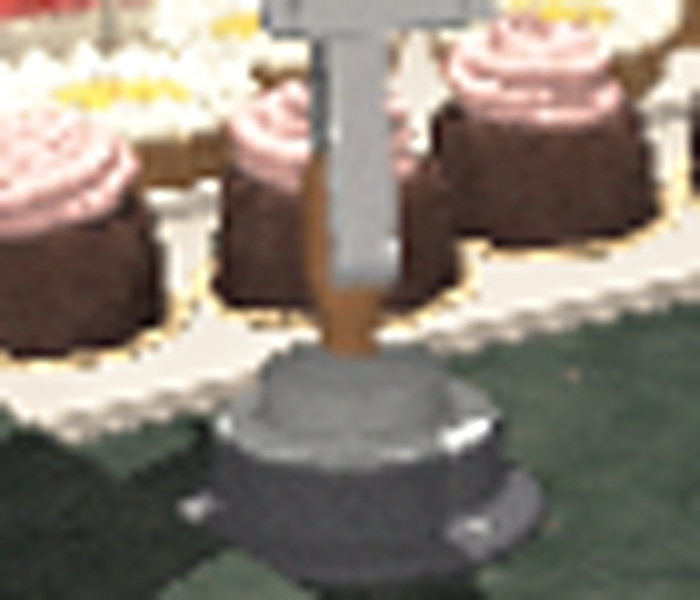

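At 10 N net it is barely at the stop, because the arm relaxes on each row. The foot is seated level and within about 1 mm of centre. I'll press again with sustained push and hold.

Emit:
move_arm:
  series:
    - [0,0,-0.001,0,0.003,0,255]
    - [-0.0003,0,-0.001,0,0.002,0,255]
    - [-0.0003,0,-0.001,0,0.001,0,255]

```text
t: 11.45
tcp_pos: [0.5448, 0.1415, 0.0833]
eef_rot: [180.0, -0.1, 53.1]
contact_force: [-3.7, -2.8, 13.0]
finger_gap: 0.0265
```

Emit:
move_arm:
  series:
    - [-0.0004,0,-0.0013,0,0.001,0,255]
    - [-0.0003,0,-0.0013,0,0.001,0,255]
    - [-0.0003,0,-0.0013,0,0.001,0,255]
    - [-0.0003,0,-0.0013,0,0.001,0,255]
    - [-0.0003,0,-0.0013,0,0.001,0,255]
    - [-0.0003,0,-0.0013,0,0.001,0,255]
    - [-0.0003,0,-0.0013,0,0.001,0,255]
    - [-0.0003,0,-0.0013,0,0.001,0,255]
    - [-0.0003,0,-0.0013,0,0.001,0,255]
    - [-0.0003,0,-0.0013,0,0.001,0,255]

```text
t: 12.7
tcp_pos: [0.5451, 0.1413, 0.0832]
eef_rot: [179.9, -0.2, 53.1]
contact_force: [-5.6, -3.0, 17.0]
finger_gap: 0.0262
```

```bash
python3 - <<'E'
from h import *
s=state();print(s['tcp_pos'],s['eef_rot'],s['contact_force'],s['ft_torque'],s['finger_gap'])
a=snap('scene')
cv2.imwrite('pics/crop6.png',cv2.resize(a['img'][150:210,175:245],(700,600),interpolation=cv2.INTER_CUBIC)[:,:,::-1])
E
```

```text
[0.54506307 0.14128974 0.08321878] [ 1.79918868e+02 -1.52507325e-01  5.31401462e+01] [-5.59177491 -2.99656916 17.04551067] [-0.63441108  1.6048543   0.01174526] 0.026182283293757963
```

View pics/crop6.png

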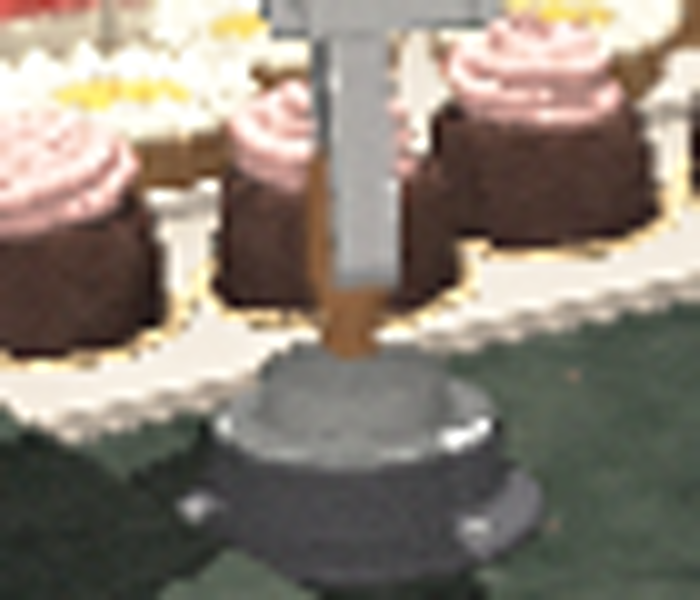

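Held at the stop for over 1 s at about 22 N net. Height stayed at 0.0832 and the foot is level on the plate, centred in the ring. Lifting and returning.

Emit:
move_arm:
  series:
    - [0,0,0.004,0,0,0,255]
    - [0,0,0.006,0,0,0,255]
    - [0,0,0.015,0,0.003,0,255]
    - [0,0,0.03,0,0,0,255]
    - [0,0,0.03,0,0,0,255]
    - [0,0,0.03,0,0,0,255]
    - [-0.001,-0.02,0.005,0,0,0,255]
    - [-0.003,-0.04,0.002,0,0,0,255]
    - [-0.003,-0.04,0.002,0,0,0,255]
    - [-0.003,-0.04,0.002,0,0,0,255]
    - [-0.003,-0.04,0.002,0,0,0,255]
    - [-0.003,-0.04,0.002,0,0,0,255]
    - [-0.003,-0.04,0.002,0,0,0,255]
    - [-0.003,-0.04,0.002,0,0,0,255]
    - [-0.003,-0.04,0.002,0,0,0,255]
    - [-0.003,-0.04,0,0,0,0,255]
    - [-0.003,-0.03,0,0,0,0,255]
    - [-0.002,-0.02,0,0,0,0,255]
    - [0,0,0,0,0,0,255]

```text
t: 15.12
tcp_pos: [0.4994, -0.3107, 0.2134]
eef_rot: [-178.9, 0.4, 52.9]
contact_force: [1.0, 0.8, -5.5]
finger_gap: 0.0262
```

Emit:
move_arm:
  series:
    - [0.004,-0.011,-0.01,-0.003,-0.01,0,255]
    - [0.004,-0.011,-0.02,-0.003,-0.01,0,255]
    - [0,0,-0.02,0,0,0,255]
    - [0,0,-0.02,0,0,0,255]
    - [0,0,-0.01,0,0,0,255]
    - [0,0,0,0,0,0,255]
    - [0,0,0,0,0,0,255]

```text
t: 16.0
tcp_pos: [0.509, -0.3316, 0.1284]
eef_rot: [179.9, -0.1, 53.2]
contact_force: [-0.4, -0.1, -4.9]
finger_gap: 0.0262
```

```bash
python3 - <<'E'
from h import *
s=state();print(s['tcp_pos'],s['eef_rot'],s['contact_force'],s['finger_gap'])
a=snap('scene')
cv2.imwrite('pics/crop7.png',cv2.resize(a['img'][160:270,300:410],(600,600),interpolation=cv2.INTER_CUBIC)[:,:,::-1])
p=s['tcp_pos'];print((proj(a,[p[0],p[1],p[2]-.0457])-[300,160])*600/110,(proj(a,[p[0],p[1],p[2]-.0317])-[300,160])*600/110)
E
```

```text
[ 0.50903446 -0.3315602   0.12843222] [ 1.79874582e+02 -7.69010697e-02  5.31851673e+01] [-0.43721628 -0.08071104 -4.9171254 ] 0.02623152179697827
[210.60628464 324.4746191 ] [212.77605232 295.67529381]
```

View pics/crop7.png

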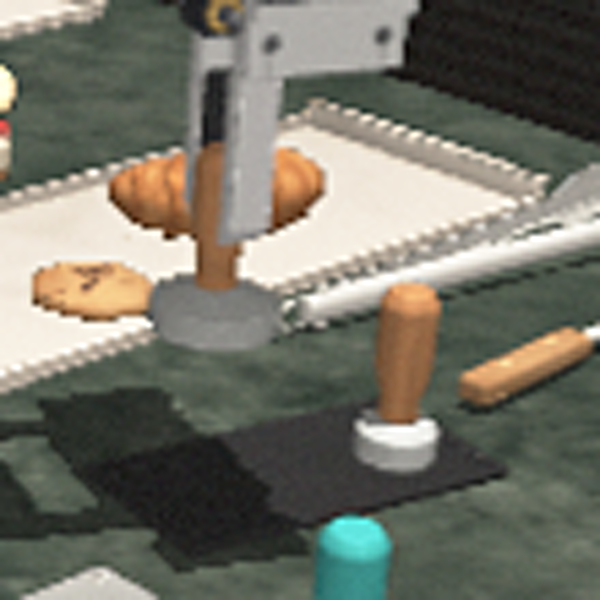

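The tamper hangs level, with its foot centre at crop (215,310) matching the projection, so it has not slipped. The narrow one is undisturbed. Lowering to the mat.

Emit:
move_arm:
  series:
    - [-0.002,-0.001,-0.015,0,0.003,0,255]
    - [0,0,-0.02,0,0,0,255]
    - [0,0,-0.015,0,0,0,255]
    - [0,0,-0.008,0,0,0,255]
    - [0,0,-0.004,0,0,0,255]
    - [0,0,0,0,0,0,255]

```text
t: 16.8
tcp_pos: [0.507, -0.333, 0.0638]
eef_rot: [179.9, 0.0, 53.2]
contact_force: [-0.6, -0.2, -2.2]
finger_gap: 0.0265
```

Emit:
move_arm:
  series:
    - [0,0,-0.004,0,0,0,255]
    - [0,0,-0.004,0,0.001,0,255]
    - [0,0,-0.002,0,0,0,255]
    - [0,0,-0.001,0,0,0,255]

```text
t: 17.3
tcp_pos: [0.5075, -0.3333, 0.0532]
eef_rot: [179.9, 0.1, 53.2]
contact_force: [0.7, 0.6, -4.5]
finger_gap: 0.0262
```

Emit:
move_arm:
  series:
    - [0,0,-0.001,0,0,0,255]
    - [0,0,-0.001,0,0,0,255]
    - [0,0,-0.0005,0,0,0,255]

```text
t: 17.68
tcp_pos: [0.5076, -0.3335, 0.0516]
eef_rot: [179.8, 0.1, 53.2]
contact_force: [-3.6, 1.9, 5.2]
finger_gap: 0.0261
```

The mat now carries the tamper (force went from -4.5 to +5.2 N). Opening, then rising.

Emit:
move_arm:
  series:
    - [0,0,0,0,0,0,0]
    - [0,0,0,0,0,0,0]
    - [0,0,0,0,0,0,0]
    - [0,0,0,0,0,0,0]
    - [0,0,0,0,0,0,0]
    - [0,0,0,0,0,0,0]

```text
t: 18.42
tcp_pos: [0.5084, -0.334, 0.0524]
eef_rot: [179.7, 0.1, 53.2]
contact_force: [0.2, -0.4, 0.2]
finger_gap: 0.0825
```

Emit:
move_arm:
  series:
    - [0,0,0,0,0,0,0]
    - [0,0,0.015,0,0,0,0]
    - [0,0,0.03,0,0,0,0]
    - [0,0,0.04,0,0,0,0]
    - [0,0,0.04,0,0,0,0]
    - [0,0,0.03,0,0,0,0]
    - [-0.01,0.04,0,0,0,0,0]
    - [-0.01,0.05,0,0,0,0,0]
    - [-0.01,0.05,0,0,0,0,0]
    - [-0.01,0.05,0,0,0,0,0]
    - [-0.01,0.05,0,0,0,0,0]
    - [-0.01,0.05,0,0,0,0,0]
    - [0,0,0,0,0,0,0]
    - [0,0,0,0,0,0,0]

```text
t: 20.18
tcp_pos: [0.4451, -0.036, 0.2261]
eef_rot: [178.9, -0.2, 53.1]
contact_force: [-0.4, -0.8, 0.5]
finger_gap: 0.0941
```

```bash
python3 - <<'E'
from h import *
s=state();print(s['t'],s['tcp_pos'],s['contact_force'],s['finger_gap'])
a=snap('scene');b=snap('top')
cv2.imwrite('pics/end.png',np.hstack([cv2.resize(b['img'][140:240,310:410],(400,400),interpolation=3),cv2.resize(a['img'][190:270,310:390],(400,400),interpolation=3)])[:,:,::-1])
E
```

```text
20.175 [ 0.44505119 -0.03602983  0.22612031] [-0.38563227 -0.83623977  0.48737805] 0.09411578861414797
```

View pics/end.png

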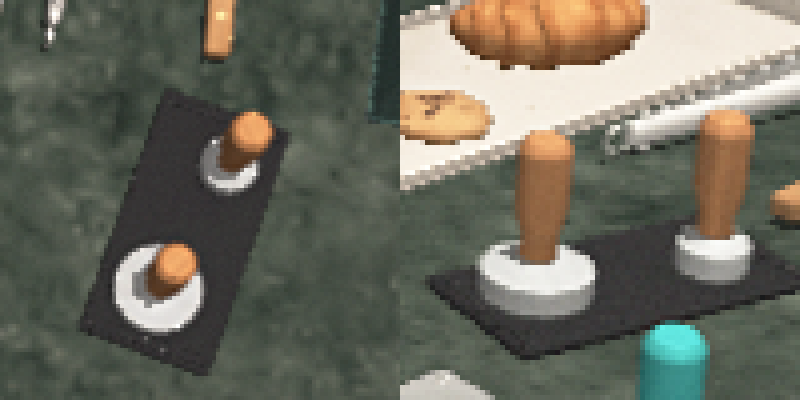

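Both tampers stand upright on the mat. The wide one is centred at top pixel (349.5,212), against (349,211) before. The gripper is clear.

```bash
python3 -c "
from h import *
print(close_job())"
```

```text
the job is handed in; nothing more can be done
None
```

The test press is done and the job is handed in at about 20 s of the 51 s allowed.

- **Press:** I picked up the wide tamper by its handle, centred it on the gauge plate to within 1–2 mm and pressed it down onto its stop. I held it there for over 1 s at about 22 N net, with a peak of about 27 N. The force rose sharply at the height expected for 12 mm of travel, and the height then stayed at 0.083 m. During the first push the net force relaxed to about 10 N, which was barely at the stop, so I pressed again for the real hold.
- **Levelness:** I judged this only from the tool tilt, about 0.2°, and the picture. While pressing, up to about 6 N of sideways force showed and the tool crept 1–2 mm in x.
- **Return:** The last pictures show the wide tamper upright on the mat, about 2 mm from where it started. The narrow tamper and the turquoise look-alike look undisturbed, and the open gripper is clear of everything.
- **Not checked:** I did not take a picture of the gauge plate springing back up after release.

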